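# Set the flip tags on the stock rack

### The arm

A 6-joint arm with a two-finger parallel gripper is mounted at the origin on a cart in front of the work surface, level with it; the furniture and walls round the work are solid. World frame = base frame: x ahead of the robot, y to its left, z up, the work surface at z = 0. Lengths are in m, angles in rad, forces in N, time in s.
With the tool pointing down it reaches from about 0.4 to 0.825 m from the base axis. Payload 7 kg.
Tool frame: the origin (TCP) lies on the centre line of the jaws, within the pads' length; the fingertips stand 22 mm ahead of it and the grasp point (between the pads) lies 3 mm ahead of it (arm.tcp_to_tips is the distance from the TCP to the fingertips, in m); z points along the fingers, y is the line along which they close (so a half turn about z gives the same grasp; the last joint's range is limited). The gripper opens to 88 mm and grips with 3 to 60 N. Pads are 19 mm wide; open, the fingers measure 130 mm over their backs; the gripper's body (78 mm by 193 mm) begins 47 mm behind the grasp point.
Start: joints at [0.288, 0.359, 0.012, 0, -1.224, -0.288], TCP at [0.675, -0, 0.249] pointing down, gripper open.
Joint ranges: [-3.07, 3.07], [-1.43, 2.12], [-1.02, 1.25], [-3.03, 1.67], [-3.05, -0], [-3.03, 3.03]. Speed limits (rad/s): [2.39, 2.39, 3.01, 3.14, 3.14, 3.14].

### API

Orientations are given as [roll, pitch, yaw] about the fixed x, y, z axes, in that order (R = Rz(yaw) Ry(pitch) Rx(roll)).
In Python, from station import arm gives the robot as it stands.
- The arm moves only by the tool jog_arm, never from a script. Its argument "targets" is a list of rows, each an object of numbers: "dx", "dy", "dz": the shift along the tool's x, y, z in mm; "rx", "ry", "rz": the turn, a rotation vector about the tool's x, y, z in rad; "gripper": the closure, from 0 (fully open) to 1 (shut). In form: [{"dx": .., "dy": .., "dz": .., "rx": .., "ry": .., "rz": .., "gripper": ..}, ...]. A call has exactly 8 rows; each row is the pose to reach, as a shift and turn from the pose commanded when the call began, along the tool's axes at that moment; what a row does not reach only later rows make up. A row lasts 1/12 s, in which the tool goes at most 41.7 mm and 7.16 degrees, less where a joint would pass 70% of its speed; a pose out of reach is approached as far as the arm can. A call with a gripper value outside its range is refused whole. The fingers move at their own pace and stop on an object; "force" is the grip in N (left out, the last holds). Time passes only in rows, so rows that repeat a pose let the fingers close, or fill a call up. It gives the time, the measured TCP pose, the force, the opening and the grip force at its end, in the units of the state.
- arm.get_state(): the state, without advancing time (a new reading comes with each control period).
- arm.grab_frame(name): name is "scene" or "side" or "wrist"; returns a dict with "frame" (480x640x3 uint8, red, green, blue), "z_map" (480x640 float32, m along the optical axis (not along the pixel's ray), 0 where there is no reading), "fx", "fy", "cx", "cy" (pixels), "distortion" ([k1, k2, p1, p2, k3] as OpenCV has them; the pictures are not rectified), "view" (4x4, takes a point from world to camera coordinates). Camera axes: x right, y down, z forward; pixel columns grow to the right and rows downward; lengths in m; the calibration is good to about 2 mm. A picture is of the moment at which its call begins.
- arm.job_done(): hands the job in; it is judged then, once.
The state is a dict: "t": time; "q": joint angles; "qd": joint speeds; "joint_efforts": joint torques, N m; "eef_pos": TCP position; "ee_rot": TCP orientation; "force": force on the tool from outside, world axes, zero at the start; "moment": the same for the moment, N m; "width": finger opening in m; "gripper_force": force on a finger pad.
Only numpy, scipy, OpenCV 4.12 (cv2) and the standard library are available. Lean on these libraries where they do the work, as an engineer would, in place of code of your own. Each camera call takes 0.05 s, during which the arm holds its last target. There are 200 camera calls.

### The job

Correct the flip tags on the stock rack so that only the full bins show green: with a fingertip, gently push the finger pin of each wrong tag over to its other side, so that each tag in front of a bin with a unit in both compartments shows green and each tag in front of a half-full or empty bin shows red. Do not pinch the tags, and do not pick up or shift the units or anything else on the bench.

Things in the scene. Friction and masses are not known exactly. Their poses are not given: they have to be found in the camera images.
- rack: Stock rack, fixed: grey steel tray 444 mm wide (y), 222 mm deep (x), 26 mm rim, with an aluminium profile 40 mm high along its front, robot-side edge. Four bays in a row along y, 110 mm apart: a flip tag on the profile and a blue bin behind it. Origin: centre of underside, on the bench. +x from tags to bins, away from the robot; +y left; yaw up to 0.15 rad. Tags and bins share its axes.
- tag_a: Flip tag A. Black V-shaped cradle, 56 mm long in x, on the profile. Origin: centre of its underside, 40 mm above the bench. A flap, red on one side and green on the other, is hinged at the bottom of the V (hinge line along x, 24 mm above the origin) and lies on the left or the right wing, 40 degrees from upright. Lying right the whole V shows green, lying left it shows red. Tags may stand at any bay.
- flap_a (a joint): Flap of tag A: 0 = lying left, red showing; 1.396 = lying right, green showing; 0.698 = upright. About 30 g on a nearly free hinge: past upright it falls to the other stop by itself.
- bin_a: Blue open bin 138 mm (x) by 86 mm (y), 38 mm high, fixed in the rack; a cross wall makes a front and a back compartment, centres 34 mm before and behind the origin. Full = a black unit in both compartments. Its tag is the one straight in front, tag origin 118 mm before (-x) the bin's. Origin: centre of its underside. Bins may stand at any bay.
- tag_b: Flip tag B, same as A. On every tag a white round finger pin, 8 mm thick, runs along the flap's free edge, 52 mm from the hinge line and parallel to it. It sticks out towards the robot, free from 27 to 64 mm in front (-x) of the tag's origin. Resting, its axis is 33 mm left (red) or right (green) of the origin and 64 mm above it; upright, 76 mm above it. Its tip is round.
- flap_b (a joint): Flap of tag B: 0 = lying left, red showing; 1.396 = lying right, green showing; 0.698 = upright. About 30 g on a nearly free hinge: past upright it falls to the other stop by itself.
- bin_b: Blue open bin 138 mm (x) by 86 mm (y), 38 mm high, fixed in the rack; a cross wall makes a front and a back compartment, centres 34 mm before and behind the origin. Full = a black unit in both compartments. Its tag is the one straight in front, tag origin 118 mm before (-x) the bin's. Origin: centre of its underside. Bins may stand at any bay.
- tag_c: Flip tag C, same as A. To flip any tag: set closed fingers beside the outer side of the pin, in front of the cradle, tips below the pin but above the profile (over 50 mm above the bench), and push it sideways past upright; the pin slides up the finger or is followed up. Pins of neighbouring tags that lean to each other are 44 mm apart between axes.
- flap_c (a joint): Flap of tag C: 0 = lying left, red showing; 1.396 = lying right, green showing; 0.698 = upright. About 30 g on a nearly free hinge: past upright it falls to the other stop by itself.
- bin_c: Blue open bin 138 mm (x) by 86 mm (y), 38 mm high, fixed in the rack; a cross wall makes a front and a back compartment, centres 34 mm before and behind the origin. Full = a black unit in both compartments. Its tag is the one straight in front, tag origin 118 mm before (-x) the bin's. Origin: centre of its underside. Bins may stand at any bay.
- tag_d: Flip tag D, same as A: cradle, flap and finger pin have the same sizes. The cradle's wings end 43 mm from the hinge line and do not reach the free part of the pin; under that part there is nothing but the profile's front edge and the bench.
- flap_d (a joint): Flap of tag D: 0 = lying left, red showing; 1.396 = lying right, green showing; 0.698 = upright. About 30 g on a nearly free hinge: past upright it falls to the other stop by itself.
- bin_d: Blue open bin 138 mm (x) by 86 mm (y), 38 mm high, fixed in the rack; a cross wall makes a front and a back compartment, centres 34 mm before and behind the origin. Full = a black unit in both compartments. Its tag is the one straight in front, tag origin 118 mm before (-x) the bin's. Origin: centre of its underside. Bins may stand at any bay.
- unit_1: Loose black round unit with a white cap, 54 mm diameter, 44 mm high, standing in a compartment of one of the bins; origin: centre of its underside.
- unit_2: Loose black round unit with a white cap, 54 mm diameter, 44 mm high, standing in a compartment of one of the bins; origin: centre of its underside.
- unit_3: Loose black round unit with a white cap, 54 mm diameter, 44 mm high, standing in a compartment of one of the bins; origin: centre of its underside.
- unit_4: Loose black round unit with a white cap, 54 mm diameter, 44 mm high, standing in a compartment of one of the bins; origin: centre of its underside.
- unit_5: Loose black round unit with a white cap, 54 mm diameter, 44 mm high, standing in a compartment of one of the bins; origin: centre of its underside.
- marker: Bystander: black marker pen, 118 mm long, lying; loose; origin: centre of its underside.
- tape_roll: Bystander: brown roll of tape, 71 mm, lying flat; loose; origin: centre of its underside.
- glue_bottle: Bystander: small red bottle with black nozzle, 92 mm high; loose; origin: centre of its underside.
- pump_bottle: Bystander: white pump bottle with blue collar, 67 mm wide, 137 mm high; loose; origin: centre of its underside.
- jig_block: Bystander: black jig block 62 x 80 x 28 mm; loose; origin: centre of its underside.
- caliper: Bystander: caliper, 245 mm long, lying flat; loose; origin: centre of its underside.

How it is judged:
By the outcome, as a careful person would: the job done as asked, in the order asked, and still so for the second after the job is handed in, with the robot touching nothing.
It also fails if it takes over 35 s, if anything falls off the work surface, if the arm or the gripper's body presses on something with over 40 N, if the wrist force passes 120 N, or if a joint passes its speed limit or range.

## Working session

There is one attempt and no reset: what is moved stays moved. The work goes in short steps, Python scripts to look and compute and a tool call to move; the robot and the scene stay as the last step left them, time stands still between calls to the robot, and variables do not carry over. Pictures are saved under pics/ and viewed, at most 10 in all, crops included, and the job is handed in when it is done.

Besides the shell and the picture viewer there is one more tool, called after "Request:" as name(argument=value, ...) on one line, values as JSON. jog_arm: Moves the arm, as the interface text tells. Its arguments: {"type":"object","properties":{"targets":{"type":"array","items":{"type":"object","properties":{"dx":{"type":"number"},"dy":{"type":"number"},"dz":{"type":"number"},"rx":{"type":"number"},"ry":{"type":"number"},"rz":{"type":"number"},"gripper":{"type":"number"}}}},"force":{"type":"number"}},"required":["targets"]}

```bash
mkdir -p pics; cat > h.py <<'E'
import numpy as np, cv2
from station import arm
def grab(n):
    f=arm.grab_frame(n); f['K']=np.array([[f['fx'],0,f['cx']],[0,f['fy'],f['cy']],[0,0,1.]]); f['D']=np.array(f['distortion'],float); return f
def pts(f,uv):
    "world points from pixels via depth"
    uv=np.array(uv,float).reshape(-1,2); n=cv2.undistortPoints(uv[:,None],f['K'],f['D'])[:,0]
    z=f['z_map'][uv[:,1].astype(int),uv[:,0].astype(int)]
    c=np.c_[n*z[:,None],z,np.ones(len(z))]; return (c@np.linalg.inv(f['view']).T)[:,:3]
def plane(f,uv,h):
    uv=np.array(uv,float).reshape(-1,2); n=cv2.undistortPoints(uv[:,None],f['K'],f['D'])[:,0]
    V=np.linalg.inv(f['view']); d=np.c_[n,np.ones(len(n))]@V[:3,:3].T; o=V[:3,3]
    return o+d*((h-o[2])/d[:,2])[:,None]
E
python3 - <<'E'
from h import *
s=arm.get_state(); print(s['t'],s['eef_pos'],s['ee_rot'])
for n in ('scene','side'):
    f=grab(n); cv2.imwrite(f'pics/{n}.png',f['frame'][:,:,::-1]); np.savez(f'{n}.npz',**f); print(n,np.linalg.inv(f['view'])[:3,3])
E
```

```text
0.0 [ 6.74533049e-01 -3.62806966e-05  2.47634105e-01] [ 3.13992468e+00 -1.70580582e-04 -1.57092534e+00]
scene [-0.22304139 -0.83561074  0.73708099]
side [0.01329041 0.91031907 0.55318396]
```

View pics/scene.png

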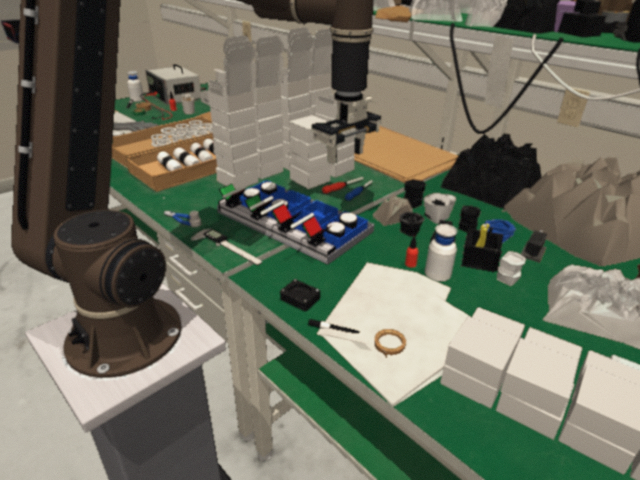

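View pics/side.png

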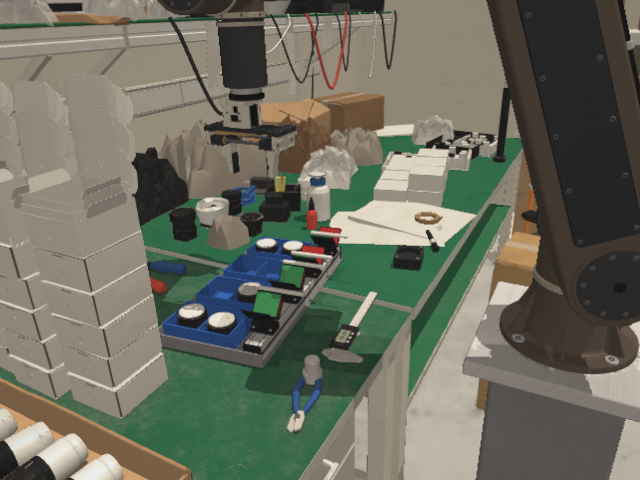

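The scene view shows the rack around (295,220) and the side view shows it around (255,295). Four tags and five units are visible, with the caliper in front of the rack. Next I'll take closer crops and a wrist view.

```bash
python3 - <<'E'
from h import *
a=cv2.imread('pics/scene.png')[170:270,205:385]; b=cv2.imread('pics/side.png')[215:365,155:355]
a=cv2.resize(a,(720,400),interpolation=cv2.INTER_CUBIC)
b=cv2.resize(b,(800,600),interpolation=cv2.INTER_CUBIC)
cv2.imwrite('pics/c1.png',a);cv2.imwrite('pics/c2.png',b)
f=grab('wrist'); cv2.imwrite('pics/w.png',f['frame'][:,:,::-1]); np.savez('wrist.npz',**f); print(np.linalg.inv(f['view'])[:3])
E
```

```text
[[-9.99995267e-01 -1.15254432e-04 -3.07449385e-03  6.75645375e-01]
 [-9.06539498e-04  9.65972003e-01  2.58645062e-01 -6.91247522e-02]
 [ 2.94006500e-03  2.58646625e-01 -9.65967535e-01  3.84119638e-01]]
```

View pics/c2.png

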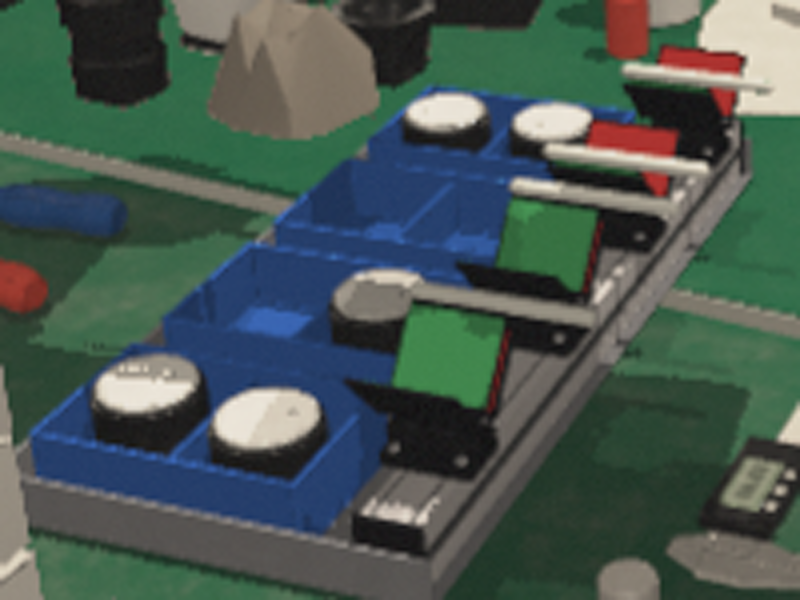

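View pics/w.png

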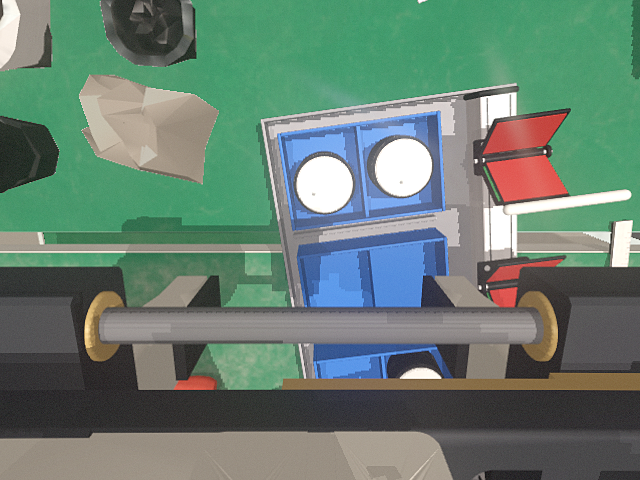

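View pics/c1.png

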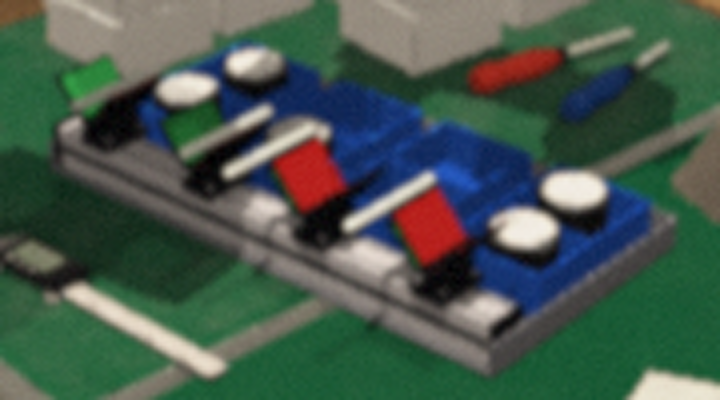

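Bays from left (+y) to right:

| Bay | Bin | Tag shows | Verdict |
|---|---|---|---|
| 1 | full | green | OK |
| 2 | half-full (front unit only) | green | wrong, push left |
| 3 | empty | red | OK |
| 4 | full | red | wrong, push right |

In the wrist view, the bay 4 pin runs from (505,210) to (630,195). Next I'll measure the pins and the rack pose from depth.

```bash
python3 - <<'E'
from h import *
for n in ('scene','side','wrist'):
    f=dict(np.load(n+'.npz')); f={k:(v.item() if v.ndim==0 else v) for k,v in f.items()}
    hsv=cv2.cvtColor(f['frame'],cv2.COLOR_RGB2HSV)
    v,u=np.mgrid[:480,:640]; uv=np.c_[u.ravel(),v.ravel()]
    P=pts(f,uv).reshape(480,640,3); z=P[...,2]
    inb=(P[...,0]>.4)&(P[...,0]<.85)&(abs(P[...,1])<.4)&(f['z_map']>0)
    m=(inb&(z>.088)&(z<.118)&(hsv[...,1]<70)&(hsv[...,2]>90)).astype(np.uint8)
    k,l,st,c=cv2.connectedComponentsWithStats(m,connectivity=8)
    for i in range(1,k):
        if st[i,4]<15: continue
        Q=P[l==i]; w,V=np.linalg.eigh(np.cov(Q.T)); d=V[:,2]*np.sign(V[0,2]); t=(Q-Q.mean(0))@d
        print(n,st[i,4],c[i].round(),'mean',Q.mean(0).round(4),'tip',(Q.mean(0)+d*t.min()).round(4),'end',(Q.mean(0)+d*t.max()).round(4),'yaw',round(float(np.arctan2(d[1],d[0])),3))
    b=inb&(hsv[...,0]>100)&(hsv[...,0]<128)&(hsv[...,1]>120)&(z>.03)&(z<.055)
    r=cv2.minAreaRect(P[b][:,:2].astype(np.float32)*1000); print(n,'blue',b.sum(),r)
E
```

```text
scene 284 [308. 157.] mean [0.7974 0.2874 0.1028] tip [0.7632 0.3565 0.1041] end [0.8204 0.2411 0.1018] yaw -1.111
scene 61 [235. 191.] mean [0.4624 0.2384 0.1032] tip [0.4175 0.2318 0.1046] end [0.5081 0.2451 0.1018] yaw 0.145
scene 71 [261. 203.] mean [0.4769 0.1298 0.1035] tip [0.4332 0.1239 0.1039] end [0.5185 0.1353 0.1032] yaw 0.133
scene 72 [272. 208.] mean [0.4801 0.0861 0.104 ] tip [0.439  0.0805 0.1037] end [0.5285 0.0928 0.1044] yaw 0.137
scene 77 [302. 221.] mean [ 0.4946 -0.0226  0.1041] tip [ 0.4539 -0.0279  0.1038] end [ 0.5392 -0.0167  0.1043] yaw 0.13
scene 216 [443. 247.] mean [ 0.6781 -0.3429  0.0966] tip [ 0.6617 -0.3156  0.0963] end [ 0.6938 -0.3692  0.0968] yaw -1.031
scene blue 984 ((587.343994140625, 120.74298858642578), (205.6986083984375, 428.4975891113281), 8.371543884277344)
side 131 [318. 188.] mean [ 0.6833 -0.3169  0.0953] tip [ 0.6588 -0.3326  0.0975] end [ 0.7077 -0.3012  0.0932] yaw 0.57
side 132 [329. 234.] mean [ 0.4957 -0.0174  0.1029] tip [ 0.4514 -0.0231  0.1031] end [ 0.539  -0.0118  0.1027] yaw 0.128
side 161 [311. 255.] mean [0.4805 0.0915 0.
[... 313 characters left out ...]
615.2061767578125, 129.51699829101562), (141.40818786621094, 421.70172119140625), 7.8700103759765625)
wrist 107 [514. 117.] mean [ 0.5378 -0.0785  0.0944] tip [ 0.5281 -0.0796  0.0945] end [ 0.5472 -0.0774  0.0942] yaw 0.116
wrist 16 [493. 121.] mean [ 0.5509 -0.076   0.0922] tip [ 0.5499 -0.0786  0.0947] end [ 0.5522 -0.0725  0.0888] yaw 1.218
wrist 1411 [565. 202.] mean [ 0.4996 -0.0203  0.1072] tip [ 0.4542 -0.0263  0.1076] end [ 0.543  -0.0145  0.1068] yaw 0.132
wrist 23 [504. 264.] mean [0.5311 0.0312 0.0946] tip [0.5263 0.0306 0.0946] end [0.5359 0.0318 0.0947] yaw 0.116
wrist blue 4381 ((625.5595092773438, 54.05180358886719), (137.9480743408203, 263.3220520019531), 7.7456865310668945)
```

Rack yaw is about 0.132. The pin tips are near (0.432, 0.126) for bay 2 and (0.4525, -0.0255) for bay 4. I'll do bay 4 first: move to its left side, staying high, with the fingers closed.

Request:
jog_arm(targets=[{"dx":0,"dy":30,"dz":8,"rz":-0.03,"gripper":1},{"dx":0,"dy":65,"dz":20,"rz":-0.06,"gripper":1},{"dx":0,"dy":100,"dz":30,"rz":-0.1,"gripper":1},{"dx":0,"dy":135,"dz":40,"rz":-0.132,"gripper":1},{"dx":0,"dy":170,"dz":50,"rz":-0.132,"gripper":1},{"dx":1,"dy":200,"dz":60,"rz":-0.132,"gripper":1},{"dx":1,"dy":217,"dz":68,"rz":-0.132,"gripper":1},{"dx":1,"dy":217,"dz":68,"rz":-0.132,"gripper":1}], force=10)

```text
invalid input at $.targets[0]: expected keys dx, dy, dz, rx, ry, rz, gripper
```

Request:
jog_arm(targets=[{"dx":0,"dy":30,"dz":8,"rx":0,"ry":0,"rz":-0.03,"gripper":1},{"dx":0,"dy":65,"dz":20,"rx":0,"ry":0,"rz":-0.06,"gripper":1},{"dx":0,"dy":100,"dz":30,"rx":0,"ry":0,"rz":-0.1,"gripper":1},{"dx":0,"dy":135,"dz":40,"rx":0,"ry":0,"rz":-0.132,"gripper":1},{"dx":0,"dy":170,"dz":50,"rx":0,"ry":0,"rz":-0.132,"gripper":1},{"dx":1,"dy":200,"dz":60,"rx":0,"ry":0,"rz":-0.132,"gripper":1},{"dx":1,"dy":217,"dz":68,"rx":0,"ry":0,"rz":-0.132,"gripper":1},{"dx":1,"dy":217,"dz":68,"rx":0,"ry":0,"rz":-0.132,"gripper":1}], force=10)

```text
t: 0.82
eef_pos: [0.4536, -0.0018, 0.1792]
ee_rot: [3.139, 0.001, -1.439]
force: [-0.0, -0.1, 0.3]
width: 0.0398
gripper_force: 0.0
```

Request:
jog_arm(targets=[{"dx":0,"dy":0,"dz":0,"rx":0,"ry":0,"rz":0,"gripper":1},{"dx":0,"dy":0,"dz":0,"rx":0,"ry":0,"rz":0,"gripper":1},{"dx":0,"dy":0,"dz":5,"rx":0,"ry":0,"rz":0,"gripper":1},{"dx":0,"dy":0,"dz":15,"rx":0,"ry":0,"rz":0,"gripper":1},{"dx":0,"dy":0,"dz":25,"rx":0,"ry":0,"rz":0,"gripper":1},{"dx":0,"dy":0,"dz":30,"rx":0,"ry":0,"rz":0,"gripper":1},{"dx":0,"dy":0,"dz":30,"rx":0,"ry":0,"rz":0,"gripper":1},{"dx":0,"dy":0,"dz":30,"rx":0,"ry":0,"rz":0,"gripper":1}])

```text
t: 1.48
eef_pos: [0.4583, -0.0011, 0.1503]
ee_rot: [3.141, -0.0, -1.439]
force: [0.1, 0.5, -0.5]
width: 0.0004
gripper_force: 0.0
```

Request:
jog_arm(targets=[{"dx":0,"dy":1,"dz":10,"rx":0,"ry":0,"rz":0,"gripper":1},{"dx":0,"dy":1,"dz":22,"rx":0,"ry":0,"rz":0,"gripper":1},{"dx":0,"dy":1,"dz":34,"rx":0,"ry":0,"rz":0,"gripper":1},{"dx":0,"dy":1,"dz":45,"rx":0,"ry":0,"rz":0,"gripper":1},{"dx":0,"dy":1,"dz":53,"rx":0,"ry":0,"rz":0,"gripper":1},{"dx":0,"dy":1,"dz":56,"rx":0,"ry":0,"rz":0,"gripper":1},{"dx":0,"dy":1,"dz":56,"rx":0,"ry":0,"rz":0,"gripper":1},{"dx":0,"dy":1,"dz":56,"rx":0,"ry":0,"rz":0,"gripper":1}])

```text
t: 2.15
eef_pos: [0.4574, -0.0011, 0.095]
ee_rot: [-3.141, -0.0, -1.439]
force: [0.2, 0.1, 1.1]
width: 0.0004
gripper_force: 0.0
```

```bash
python3 - <<'E'
from h import *
a=grab('scene')['frame'][150:270,205:385,::-1]; b=grab('side')['frame'][195:315,235:415,::-1]
cv2.imwrite('pics/d.png',cv2.resize(np.vstack([a,b]),(450*2,600*2))[::2,::2])
E
```

```text
(no output)
```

View pics/d.png

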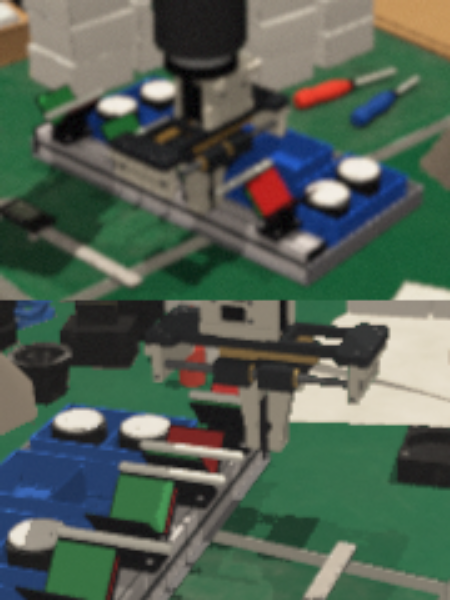

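The closed fingers stand just left of the bay 4 pin, in front of the cradle and touching nothing. I'll push right along tool +x.

Request:
jog_arm(targets=[{"dx":5,"dy":0,"dz":0,"rx":0,"ry":0,"rz":0,"gripper":1},{"dx":10,"dy":0,"dz":0,"rx":0,"ry":0,"rz":0,"gripper":1},{"dx":15,"dy":0,"dz":0,"rx":0,"ry":0,"rz":0,"gripper":1},{"dx":20,"dy":0,"dz":0,"rx":0,"ry":0,"rz":0,"gripper":1},{"dx":25,"dy":0,"dz":0,"rx":0,"ry":0,"rz":0,"gripper":1},{"dx":30,"dy":0,"dz":0,"rx":0,"ry":0,"rz":0,"gripper":1},{"dx":35,"dy":0,"dz":0,"rx":0,"ry":0,"rz":0,"gripper":1},{"dx":40,"dy":0,"dz":0,"rx":0,"ry":0,"rz":0,"gripper":1}])

```text
t: 2.92
eef_pos: [0.4623, -0.0414, 0.0945]
ee_rot: [3.141, -0.0, -1.439]
force: [-0.7, -0.1, 0.0]
width: 0.0003
gripper_force: 0.0
```

Request:
jog_arm(targets=[{"dx":4,"dy":0,"dz":0,"rx":0,"ry":0,"rz":0,"gripper":1},{"dx":8,"dy":0,"dz":0,"rx":0,"ry":0,"rz":0,"gripper":1},{"dx":12,"dy":0,"dz":0,"rx":0,"ry":0,"rz":0,"gripper":1},{"dx":14,"dy":0,"dz":0,"rx":0,"ry":0,"rz":0,"gripper":1},{"dx":14,"dy":0,"dz":0,"rx":0,"ry":0,"rz":0,"gripper":1},{"dx":10,"dy":0,"dz":0,"rx":0,"ry":0,"rz":0,"gripper":1},{"dx":0,"dy":0,"dz":0,"rx":0,"ry":0,"rz":0,"gripper":1},{"dx":-10,"dy":0,"dz":0,"rx":0,"ry":0,"rz":0,"gripper":1}])

```text
t: 3.58
eef_pos: [0.4608, -0.0301, 0.0946]
ee_rot: [-3.142, 0.0, -1.44]
force: [0.3, -0.2, -0.1]
width: 0.0006
gripper_force: 0.0
```

```bash
cat > chk.py <<'E'
from h import *
for n in ('scene','side'):
    f=grab(n); cv2.imwrite('pics/%s_%.1f.png'%(n,arm.get_state()['t']),f['frame'][:,:,::-1])
    hsv=cv2.cvtColor(f['frame'],cv2.COLOR_RGB2HSV); v,u=np.mgrid[:480,:640]
    P=pts(f,np.c_[u.ravel(),v.ravel()]).reshape(480,640,3); z=P[...,2]
    b=(P[...,0]>.42)&(P[...,0]<.6)&(P[...,1]>-.14)&(P[...,1]<.31)&(z>.07)&(z<.12)&(f['z_map']>0)
    for c,m in (('pin',(hsv[...,1]<70)&(hsv[...,2]>90)),('green',(abs(hsv[...,0].astype(int)-60)<25)&(hsv[...,1]>110)),('red',((hsv[...,0]<8)|(hsv[...,0]>172))&(hsv[...,1]>150))):
        k,l,st,_=cv2.connectedComponentsWithStats((b&m).astype(np.uint8),connectivity=8)
        for i in range(1,k):
            if st[i,4]>12: print(n,c,st[i,4],P[l==i].mean(0).round(3))
s=arm.get_state(); print(s['t'],s['eef_pos'],s['ee_rot'],s['width'])
E
python3 chk.py
```

```text
scene pin 69 [0.466 0.243 0.101]
scene pin 89 [0.477 0.137 0.099]
scene pin 40 [ 0.473 -0.04   0.098]
scene pin 91 [ 0.506 -0.086  0.102]
scene pin 122 [ 0.447 -0.037  0.096]
scene green 88 [0.471 0.298 0.085]
scene green 89 [0.488 0.189 0.085]
scene green 137 [ 0.519 -0.031  0.082]
side pin 117 [ 0.471 -0.018  0.097]
side pin 168 [ 0.447 -0.023  0.097]
side pin 172 [0.482 0.088 0.102]
side pin 180 [0.477 0.128 0.101]
side pin 194 [0.46  0.243 0.103]
side green 218 [ 0.526 -0.067  0.085]
side green 397 [0.494 0.151 0.084]
side green 501 [0.479 0.26  0.084]
side red 133 [0.509 0.034 0.087]
side red 14 [0.47  0.146 0.081]
3.6833 [ 0.46086017 -0.02930463  0.09467907] [-3.14123479e+00  1.38430170e-04 -1.43719815e+00] 0.0006731116112031507
```

Bay 4 now shows green, with its pin at y = -0.086. I'll lift, move over to the gap between pins 2 and 3, and lower into it.

Request:
jog_arm(targets=[{"dx":0,"dy":0,"dz":-25,"rx":0,"ry":0,"rz":0,"gripper":1},{"dx":0,"dy":0,"dz":-50,"rx":0,"ry":0,"rz":0,"gripper":1},{"dx":-10,"dy":0,"dz":-70,"rx":0,"ry":0,"rz":0,"gripper":1},{"dx":-40,"dy":0,"dz":-75,"rx":0,"ry":0,"rz":0,"gripper":1},{"dx":-75,"dy":0,"dz":-75,"rx":0,"ry":0,"rz":0,"gripper":1},{"dx":-110,"dy":0,"dz":-75,"rx":0,"ry":0,"rz":0,"gripper":1},{"dx":-130,"dy":0,"dz":-75,"rx":0,"ry":0,"rz":0,"gripper":1},{"dx":-136,"dy":0,"dz":-75,"rx":0,"ry":0,"rz":0,"gripper":1}])

```text
t: 4.35
eef_pos: [0.4427, 0.107, 0.1699]
ee_rot: [-3.14, 0.001, -1.435]
force: [-0.2, -0.8, -0.0]
width: 0.0003
gripper_force: 0.0
```

Request:
jog_arm(targets=[{"dx":0,"dy":0,"dz":0,"rx":0,"ry":0,"rz":0,"gripper":1},{"dx":0,"dy":0,"dz":0,"rx":0,"ry":0,"rz":0,"gripper":1},{"dx":0,"dy":0,"dz":5,"rx":0,"ry":0,"rz":0,"gripper":1},{"dx":0,"dy":0,"dz":10,"rx":0,"ry":0,"rz":0,"gripper":1},{"dx":0,"dy":0,"dz":15,"rx":0,"ry":0,"rz":0,"gripper":1},{"dx":0,"dy":0,"dz":20,"rx":0,"ry":0,"rz":0,"gripper":1},{"dx":0,"dy":0,"dz":20,"rx":0,"ry":0,"rz":0,"gripper":1},{"dx":0,"dy":0,"dz":20,"rx":0,"ry":0,"rz":0,"gripper":1}])

```text
t: 5.02
eef_pos: [0.4429, 0.1034, 0.1491]
ee_rot: [3.141, -0.001, -1.439]
force: [-0.3, 0.6, 0.3]
width: 0.0006
gripper_force: 0.0
```

Request:
jog_arm(targets=[{"dx":-2,"dy":0,"dz":2,"rx":0,"ry":0,"rz":0,"gripper":1},{"dx":-2,"dy":0,"dz":10,"rx":0,"ry":0,"rz":0,"gripper":1},{"dx":-2,"dy":0,"dz":20,"rx":0,"ry":0,"rz":0,"gripper":1},{"dx":-2,"dy":0,"dz":30,"rx":0,"ry":0,"rz":0,"gripper":1},{"dx":-2,"dy":0,"dz":40,"rx":0,"ry":0,"rz":0,"gripper":1},{"dx":-2,"dy":0,"dz":48,"rx":0,"ry":0,"rz":0,"gripper":1},{"dx":-2,"dy":0,"dz":54,"rx":0,"ry":0,"rz":0,"gripper":1},{"dx":-2,"dy":0,"dz":54,"rx":0,"ry":0,"rz":0,"gripper":1}])

```text
t: 5.68
eef_pos: [0.4421, 0.1055, 0.0943]
ee_rot: [3.14, -0.001, -1.439]
force: [-0.2, 0.3, -0.2]
width: 0.0006
gripper_force: 0.0
```

```bash
python3 chk.py
```

```text
scene pin 106 [0.471 0.09  0.103]
scene pin 114 [0.428 0.099 0.098]
scene pin 91 [ 0.507 -0.087  0.102]
scene green 58 [0.474 0.3   0.086]
scene green 149 [ 0.519 -0.031  0.082]
scene red 163 [0.504 0.075 0.085]
side pin 374 [0.474 0.118 0.101]
side pin 207 [0.429 0.112 0.098]
side pin 191 [0.461 0.243 0.104]
side green 394 [0.494 0.151 0.084]
side green 497 [0.479 0.26  0.084]
side red 15 [0.522 0.039 0.082]
side red 14 [0.455 0.255 0.081]
5.7833 [0.44281085 0.10593392 0.09548571] [ 3.14128321e+00 -3.05211304e-04 -1.43858789e+00] 0.0005551096509581059
```

The fingers are in the gap with both pins undisturbed. I'll push left along tool -x.

Request:
jog_arm(targets=[{"dx":-5,"dy":0,"dz":0,"rx":0,"ry":0,"rz":0,"gripper":1},{"dx":-10,"dy":0,"dz":0,"rx":0,"ry":0,"rz":0,"gripper":1},{"dx":-15,"dy":0,"dz":0,"rx":0,"ry":0,"rz":0,"gripper":1},{"dx":-20,"dy":0,"dz":0,"rx":0,"ry":0,"rz":0,"gripper":1},{"dx":-25,"dy":0,"dz":0,"rx":0,"ry":0,"rz":0,"gripper":1},{"dx":-30,"dy":0,"dz":0,"rx":0,"ry":0,"rz":0,"gripper":1},{"dx":-35,"dy":0,"dz":0,"rx":0,"ry":0,"rz":0,"gripper":1},{"dx":-39,"dy":0,"dz":0,"rx":0,"ry":0,"rz":0,"gripper":1}])

```text
t: 6.45
eef_pos: [0.4376, 0.1453, 0.0956]
ee_rot: [-3.141, 0.0, -1.438]
force: [-0.5, -0.6, -0.4]
width: 0.0004
gripper_force: 0.0
```

Request:
jog_arm(targets=[{"dx":-4,"dy":0,"dz":0,"rx":0,"ry":0,"rz":0,"gripper":1},{"dx":-8,"dy":0,"dz":0,"rx":0,"ry":0,"rz":0,"gripper":1},{"dx":-12,"dy":0,"dz":0,"rx":0,"ry":0,"rz":0,"gripper":1},{"dx":-13,"dy":0,"dz":0,"rx":0,"ry":0,"rz":0,"gripper":1},{"dx":-13,"dy":0,"dz":0,"rx":0,"ry":0,"rz":0,"gripper":1},{"dx":-8,"dy":0,"dz":0,"rx":0,"ry":0,"rz":0,"gripper":1},{"dx":0,"dy":0,"dz":0,"rx":0,"ry":0,"rz":0,"gripper":1},{"dx":8,"dy":0,"dz":0,"rx":0,"ry":0,"rz":0,"gripper":1}])

```text
t: 7.12
eef_pos: [0.4386, 0.1358, 0.0955]
ee_rot: [3.141, -0.0, -1.439]
force: [-0.2, 0.3, -1.2]
width: 0.0005
gripper_force: 0.0
```

Request:
jog_arm(targets=[{"dx":0,"dy":0,"dz":-5,"rx":0,"ry":0,"rz":0,"gripper":1},{"dx":0,"dy":0,"dz":-20,"rx":0,"ry":0,"rz":0,"gripper":1},{"dx":0,"dy":0,"dz":-40,"rx":0,"ry":0,"rz":0,"gripper":1},{"dx":0,"dy":0,"dz":-65,"rx":0,"ry":0,"rz":0,"gripper":1},{"dx":0,"dy":0,"dz":-90,"rx":0,"ry":0,"rz":0,"gripper":1},{"dx":0,"dy":0,"dz":-120,"rx":0,"ry":0,"rz":0,"gripper":1},{"dx":0,"dy":0,"dz":-140,"rx":0,"ry":0,"rz":0,"gripper":1},{"dx":0,"dy":0,"dz":-150,"rx":0,"ry":0,"rz":0,"gripper":1}])

```text
t: 7.78
eef_pos: [0.4397, 0.1367, 0.2491]
ee_rot: [-3.137, 0.002, -1.439]
force: [0.9, -0.2, 0.2]
width: 0.0004
gripper_force: 0.0
```

```bash
python3 chk.py; python3 -c "
import cv2,glob,os
g=sorted(glob.glob('pics/s*_*.png'),key=os.path.getmtime)[-2:]
a=cv2.imread(g[0])[150:270,195:395];b=cv2.imread(g[1])[205:365,155:355]
import numpy as np
cv2.imwrite('pics/e.png',cv2.resize(np.vstack([a,b]),(428,600)))"
```

```text
scene pin 87 [0.466 0.25  0.097]
scene pin 57 [0.47  0.196 0.104]
scene pin 73 [0.481 0.087 0.104]
scene pin 89 [ 0.507 -0.087  0.103]
scene green 74 [0.47  0.299 0.085]
scene green 152 [ 0.518 -0.031  0.081]
scene red 167 [0.488 0.181 0.084]
scene red 173 [0.504 0.075 0.084]
side pin 120 [ 0.502 -0.084  0.103]
side pin 14 [ 0.497 -0.074  0.08 ]
side pin 165 [0.481 0.09  0.103]
side pin 198 [0.466 0.199 0.103]
side pin 191 [0.461 0.242 0.103]
side green 256 [ 0.523 -0.068  0.086]
side green 508 [0.479 0.261 0.084]
side red 134 [0.51  0.034 0.087]
side red 201 [0.494 0.144 0.085]
side red 19 [0.455 0.256 0.08 ]
7.8833 [0.43942686 0.13678216 0.24751177] [-3.13819729e+00  2.00493654e-03 -1.43926741e+00] 0.0003261483878989243
```

View pics/e.png

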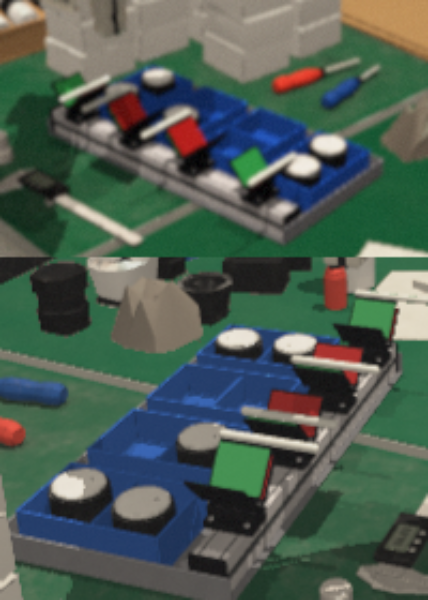

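The tags now read green, red, red, green from left to right, matching full, half-full, empty, full. All units are in place and the gripper is clear.

```bash
python3 -c "
from station import arm
print(arm.job_done())"
```

```text
the job is handed in; nothing more can be done
None
```

I flipped the two wrong tags (bay 2 to red, bay 4 to green), so only the two full bins now show green; the job was handed in at about 8 s with the arm clear of the rack.

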